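Load the knife-case magazine and hold it down for the locking pin

TASK

Stack the two loose white knife cases squarely, edges flush, on top of the case that already sits on the spring-loaded plate of the black magazine, and let go of them. Then push the whole column down from above with your fingertips on the top lid until the metal plate's top is level with the black rim around it (partway down, not at the bottom of its travel), and stay there: the program finishes while still holding it down, so that a colleague can slide the locking pin in. Leave the pin, the jar and the steel specimen chuck where they are.

Things in the scene. Friction and masses are not known exactly. Their poses are not given: they have to be found in the camera images.
- housing: black magazine housing, fixed to the bench: foot plate 170 x 140 mm, walls 150 (its x) x 120 (its y) mm with an open top 118 x 88 mm; its rim is 45 mm above its origin, which is the centre of its underside on the bench (z up)
- platen_top (a point): centre of the upper face of the bare-metal plate (114 x 84 mm) in the magazine's open top, axes as the housing's; at rest it stands 12 mm above the rim (57 mm above the bench) and it must be held level with the rim (45 mm above the bench)
- platen (a joint): how far the plate is pressed down, in m: 0 at rest (up), 0.012 with its top level with the rim, 0.022 at its lower stop; it moves straight down only. A spring pushes it up with 8 N at rest plus 0.5 N per mm; the plate (0.15 kg) and the three cases weigh on it, but do not sink it by themselves. Returns up when released
- case_base: closed white hard-plastic knife case with a grey lid seam, a small steel latch on one short end and a hinge on the other; 84 (its x) x 56 (its y) x 26 (z) mm, 85 to 170 g, all three cases alike; origin at the centre of its underside, z up; sits on the plate from the start, about centred, its long side along the housing's x; it stays there as the foot of the column
- case_a: closed white hard-plastic knife case with a grey lid seam, a small steel latch on one short end and a hinge on the other; 84 (its x) x 56 (its y) x 26 (z) mm, 85 to 170 g, all three cases alike; origin at the centre of its underside, z up; starts lying on the bench
- case_b: closed white hard-plastic knife case with a grey lid seam, a small steel latch on one short end and a hinge on the other; 84 (its x) x 56 (its y) x 26 (z) mm, 85 to 170 g, all three cases alike; origin at the centre of its underside, z up; starts lying on the bench; either loose case may go on first
- jar: bystander: amber screw-lid jar, diameter 52 mm, height 70 mm, standing on the bench; origin at the centre of its underside
- chuck: bystander: round steel specimen chuck, diameter 44 mm, height 45 mm with a tapered top, standing on the bench; origin at the centre of its underside
- pin: bystander: steel locking pin with a dark head, 93 mm long, up to 16 mm thick, lying along its x on the bench beyond the magazine; origin on the bench below its shank, 48 mm from the head's end

How it is judged:
By the outcome, as a careful person would: the job done as asked, in the order asked, and still so for the second after the job is handed in, while the arm keeps its last pose, push and grip.
It also fails if it takes over 67 s, if anything falls off the work surface, if the arm or the gripper's body presses on something with over 40 N, if the wrist force passes 120 N, or if a joint passes its speed limit or range.

ROBOT

A 7-joint arm with a two-finger parallel gripper is mounted at the origin on the work surface. World frame = base frame: x ahead of the robot, y to its left, z up, the work surface at z = 0. Lengths are in m, angles in degrees, forces in N, time in s.
With the tool pointing down it reaches from about 0.4 to 0.9 m from the base axis. Payload 5.5 kg.
Tool frame: the origin (TCP) lies midway between the tips of the shut fingers; the grasp point (between the pads) lies 19 mm behind it; z points along the fingers, y is the line along which they close (so a half turn about z gives the same grasp; the last joint's range is limited). The gripper opens to 85 mm and grips with 20 to 120 N. Pads are 22 mm wide; open, the fingers measure 114 mm over their backs; the gripper's body (76 mm by 85 mm) begins 54 mm behind the grasp point. The pads swing forward as they close: fully open they stand 13 mm farther back than shut.
Start: joints at [86.757, 28.699, -24.465, 88.831, 12.651, 65.22, -12.049], TCP at [0.204, -0.617, 0.231] pointing down, gripper open.
Joint ranges: [-164.97, 164.97], [-17.58, 116.51], [-87.97, 89.64], [11.32, 138.91], [-80.73, 260.73], [10.89, 115.49], [-147.41, 147.41]. Speed limits (degrees/s): [147.25, 147.25, 180, 180, 180, 180, 180].

INTERFACE

Orientations are given as a 3x3 rotation matrix whose columns are the frame's x, y, z axes.
In Python, from plant import bot, get_image, camera_params, nets gives the robot as it stands.
- The arm moves only by the tool arm_command, never from a script. Its argument "increments" is a list of rows, each a list of 2 entries, a list of its own where there are three numbers: the shift along the tool's x, y, z in m, then the turn, a rotation vector about the tool's x, y, z in degrees. In form: [[[tx, ty, tz], [ax, ay, az]], ...]. A call has 1 to 20 rows; each row is the pose to reach, as a shift and turn from the pose commanded when the call began, along the tool's axes at that moment; what a row does not reach only later rows make up. A row lasts 1/12 s, in which the tool goes at most 41.7 mm and 7.16 degrees, less where a joint would pass 70% of its speed; a pose out of reach is approached as far as the arm can. A call with a gripper value outside its range is refused whole. "fingers" is the finger opening in m, from 0 to 0.0854, set as the call begins (left out, the last holds). The fingers move at their own pace and stop on an object; "squeeze" is the grip in N (left out, the last holds). Time passes only in rows, so rows that repeat a pose let the fingers close. It gives the time, the measured TCP pose, the force, the opening and the grip force at its end, in the units of the state.
- bot.read_state(): the state, without advancing time (a new reading comes with each control period).
- get_image(name): name is "scene" or "side" or "wrist"; returns the picture (400x640x3 uint8, blue, green, red); there is no depth.
- camera_params(name): a dict with "fx", "fy", "cx", "cy" (pixels), "R" (3x3) and "t" (3): a world point X has camera coordinates R X + t; the wrist camera has in their place "mount" (4x4, takes a point from camera to tool coordinates, whose origin is the TCP and whose axes are the flange's). Camera axes: x right, y down, z forward; pixel columns grow to the right and rows downward; lengths in m; the calibration is good to about 2 mm. A picture is of the moment at which its call begins: read the wrist's pose just before it. camera_params takes no time and is no camera call.
- bot.finish_job(): hands the job in; it is judged then, once.
Trained networks look in the newest picture that a camera, given by its name, has taken for a name from the list of things; names that differ only in an ending like _2 or _b are one class to them, and where a whole thing is asked for, a point or a joint stands for the part that bears it (a point fixed in the world has none). Each returns a list of dicts, best first, with "p" (0 to 1); they miss things now and then, are a little off and sometimes report something else, mostly with a low value. They report only what shows in the picture. A call takes as long as a camera call.
- nets.look_for(camera, query): "point" ([x, y, z] in m, in world coordinates, good to about 4 mm: the middle of the surface that is visible of it).
The state is a dict: "time": time; "joint_positions": joint angles; "joint_vel": joint speeds; "joint_torque": joint torques, N m; "position": TCP position; "tcp_rot": TCP orientation; "contact_force": force on the tool from outside, world axes, zero at the start; "ft_torque": the same for the moment, N m; "gripper_width": finger opening in m; "gripper_force": force on a finger pad.
Only numpy, scipy, OpenCV 4.12 (cv2) and the standard library are available. Lean on these libraries where they do the work, as an engineer would, in place of code of your own. Each camera call takes 0.05 s, during which the arm holds its last target. There are 200 camera calls.

## Working session

There is one attempt and no reset: what is moved stays moved. The work goes in short steps, Python scripts to look and compute and a tool call to move; the robot and the scene stay as the last step left them, time stands still between calls to the robot, and variables do not carry over. Pictures are saved under pics/ and viewed, at most 10 in all, crops included, and the job is handed in when it is done.

Besides the shell and the picture viewer there is one more tool, called after "Request:" by a JSON object that holds its "op" and its "data", one argument or row to a line. arm_command: Moves the arm, as the interface text tells. Its arguments: {"type":"object","properties":{"increments":{"type":"array","items":{"type":"array"}},"fingers":{"type":"number"},"squeeze":{"type":"number"}},"required":["increments"]}

```bash
mkdir -p pics; ls
python3 - <<'E'
from plant import bot,get_image,camera_params,nets
import cv2,numpy as np
np.set_printoptions(precision=4,suppress=True)
s=bot.read_state();print(s['time'],s['position'],s['tcp_rot'],s['gripper_width'])
for c in("scene","side"):
    im=get_image(c);cv2.imwrite(f"pics/{c}0.png",im)
    p=camera_params(c);print(c,p['fx'],p['fy'],p['cx'],p['cy'],np.array(p['R']),p['t'])
    for q in("case_a","housing","platen_top","jar","chuck","pin"):
        print(q,[(np.round(d['point'],3).tolist(),round(d['p'],2)) for d in nets.look_for(c,q)][:5])
print(camera_params("wrist"),bot.read_state()['time'])
E
```

```text
pics
0.0 [ 0.204  -0.6164  0.2303] [[ 0.9493  0.3144 -0.0006]
 [ 0.3144 -0.9493  0.0018]
 [ 0.     -0.0019 -1.    ]] 0.08547697940850635
scene 370.2765536511156 370.2765536511156 318.372228570636 199.11634624814928 [[ 0.6311  0.7757 -0.003 ]
 [ 0.5979 -0.4888 -0.6353]
 [-0.4943  0.3991 -0.7723]] [-0.3856 -0.3477  1.1651]
case_a [([0.628, -0.256, 0.023], 0.98), ([0.479, 0.293, 0.026], 0.8)]
housing [([0.583, -0.081, 0.041], 0.76)]
platen_top [([0.578, -0.073, 0.054], 0.97), ([0.584, -0.083, 0.046], 0.57)]
jar [([0.479, -0.259, 0.048], 0.74)]
chuck [([0.635, 0.242, 0.027], 0.68)]
pin [([0.77, -0.052, 0.009], 0.71), ([0.576, -0.073, 0.056], 0.26)]
side 445.57777513978743 445.57777513978743 321.72442121583947 201.02873297516877 [[-0.7941 -0.6074 -0.0221]
 [-0.2881  0.4083 -0.8662]
 [ 0.5351 -0.6815 -0.4992]] [0.4881 0.2403 0.6157]
case_a [([0.614, -0.237, 0.023], 0.68), ([0.453, 0.308, 0.023], 0.66), ([0.611, 0.254, 0.027], 0.58)]
housing [([0.495, 0.0, 0.031], 0.74)]
platen_top [([0.499, -0.01, 0.052], 0.84)]
jar [([0.452, -0.236, 0.042], 0.72)]
chuck [([0.609, 0.26, 0.03], 0.9)]
pin [([0.766, -0.038, 0.011], 0.45)]
{'fx': 354.4914483387696, 'fy': 354.4914483387696, 'cx': 319.9796505219892, 'cy': 201.13244729656108, 'mount': array([[-0.0002, -0.9567, -0.2911,  0.075 ],
       [ 1.    , -0.0005,  0.001 , -0.0006],
       [-0.0011, -0.2911,  0.9567, -0.1421],
       [ 0.    ,  0.    ,  0.    ,  1.    ]])} 0.7
```

View pics/scene0.png

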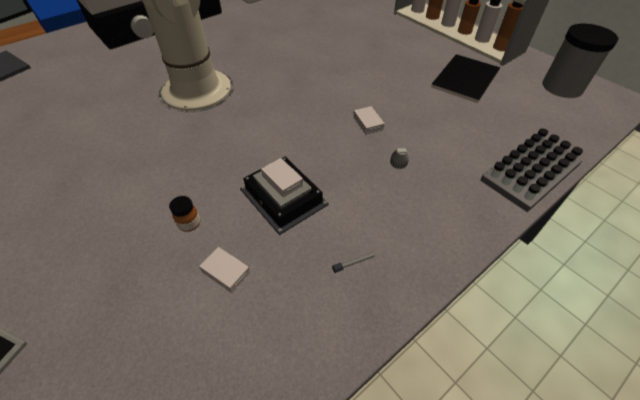

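View pics/side0.png

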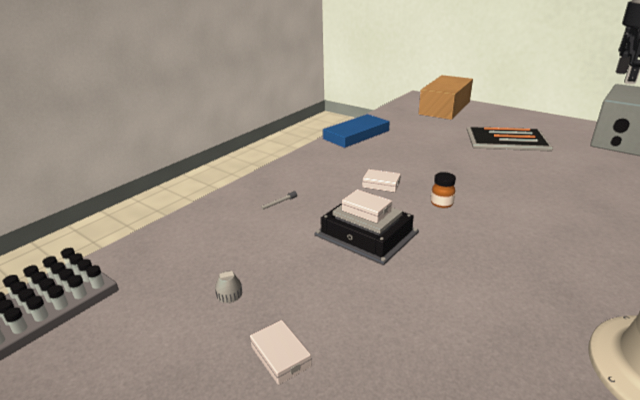

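```bash
cat > h.py <<'E'
from plant import bot,get_image,camera_params,nets
import cv2,numpy as np
np.set_printoptions(precision=4,suppress=True)
def cam(c,s=None):
    p=camera_params(c);K=np.array([[p['fx'],0,p['cx']],[0,p['fy'],p['cy']],[0,0,1]])
    if c!="wrist": return K,np.array(p['R']),np.array(p['t'])
    T=np.eye(4);T[:3,:3]=s['tcp_rot'];T[:3,3]=s['position']
    M=np.linalg.inv(T@np.array(p['mount']));return K,M[:3,:3],M[:3,3]
def proj(C,X):
    K,R,t=C;u=K@(R@np.array(X)+t);return u[:2]/u[2]
def atz(C,uv,z):
    K,R,t=C;d=R.T@np.linalg.inv(K)@[uv[0],uv[1],1];o=-R.T@t
    return o+d*(z-o[2])/d[2]
def tri(Cs,uvs):
    A=0;b=0
    for (K,R,t),uv in zip(Cs,uvs):
        d=R.T@np.linalg.inv(K)@[uv[0],uv[1],1];d/=np.linalg.norm(d);o=-R.T@t
        P=np.eye(3)-np.outer(d,d);A=A+P;b=b+P@o
    return np.linalg.solve(A,b)
E
python3 - <<'E'
from h import *
S=cam("scene");D=cam("side")
print(proj(S,[0,0,0]),proj(D,[0,0,0]))
for n,a,b in(("farcase",(225,268),(381,180)),("nearcase",(368,119),(280,350)),("jar",(181,204),(445,179)),("chuck",(400,150),(228,274)),("base",(282,176),(367,205)),("pin",(340,267),(293,195))):
    print(n,tri([S,D],[a,b]),atz(S,a,.026),atz(D,b,.026))
E
```

```text
[195.8352  88.6067] [674.9714 374.8989]
farcase [ 0.6212 -0.252   0.0124] [ 0.6299 -0.2534  0.026 ] [ 0.6079 -0.2297  0.026 ]
nearcase [0.4627 0.3003 0.0133] [0.474  0.2887 0.026 ] [0.4537 0.3076 0.026 ]
jar [ 0.458  -0.2533  0.0626] [ 0.4247 -0.2482  0.026 ] [ 0.484  -0.3227  0.026 ]
chuck [0.6259 0.2486 0.0428] [0.6159 0.265  0.026 ] [0.6423 0.2352 0.026 ]
base [ 0.5331 -0.0433  0.0699] [ 0.4988 -0.0214  0.026 ] [ 0.5714 -0.1087  0.026 ]
pin [ 0.7613 -0.0712  0.0069] [ 0.7721 -0.0758  0.026 ] [ 0.7349 -0.0488  0.026 ]
```

Run:
```python
from h import *
S=cam("scene")
for cs,z in(([(219,249),(249,266),(231,288),(201,269)],.026),([(354,109),(370,107),(384,123),(367,130)],.026),([(261,168),(281,159),(303,177),(281,190)],.083),([(241,190),(284,157),(327,201),(281,230)],.004)):
    P=np.array([atz(S,c,z)[:2] for c in cs]);E=np.roll(P,-1,0)-P
    print(P.mean(0),np.linalg.norm(E,axis=1),np.degrees(np.arctan2(E[:,1],E[:,0])))
```

```text
[ 0.6291 -0.2531] [0.0772 0.0552 0.077  0.0537] [  20.1188  -70.4171 -161.0132  109.7886]
[0.4688 0.2962] [0.0472 0.0784 0.057  0.0962] [ 61.9582 -15.008  -98.3673 158.6512]
[ 0.5373 -0.045 ] [0.0515 0.0763 0.0591 0.0814] [ 84.4428   3.5371 -89.8047 177.7708]
[ 0.5276 -0.041 ] [0.1489 0.184  0.1315 0.1563] [ 100.3146   -2.5656  -90.4383 -177.5213]
```

Request:
{"op": "arm_command", "data": {
  "increments": [
    [[0.036,-0.02,0],[0,0,0]],
    [[0.072,-0.041,0],[0,0,0]],
    [[0.108,-0.062,0],[0,0,0]],
    [[0.144,-0.082,0],[0,0,0]],
    [[0.18,-0.103,0],[0,0,0]],
    [[0.216,-0.123,0],[0,0,0]],
    [[0.252,-0.144,0],[0,0,0]],
    [[0.288,-0.165,0],[0,0,0]],
    [[0.324,-0.185,0],[0,0,0]],
    [[0.36,-0.206,0],[0,0,0]],
    [[0.396,-0.226,0],[0,0,0]],
    [[0.42,-0.24,0],[0,0,0]],
    [[0.42,-0.24,0],[0,0,0]],
    [[0.42,-0.24,0],[0,0,0]]
  ]
}}

```text
time: 1.87
position: [0.5291, -0.2546, 0.2315]
tcp_rot: [[0.948, 0.319, 0.001], [0.319, -0.948, 0.001], [0.001, -0.0, -1.0]]
contact_force: [-1.0, -0.6, -0.2]
gripper_width: 0.0854
gripper_force: 0.0
```

Run:
```python
from h import *
s=bot.read_state();im=get_image("wrist");cv2.imwrite("pics/w1.png",im)
import json;json.dump({k:np.array(s[k]).tolist() for k in("position","tcp_rot")},open("w1.json","w"))
W=cam("wrist",s)
for q in("case_a","platen_top","housing","jar"):
    for d in nets.look_for("wrist",q)[:3]: print(q,np.round(d['point'],4),round(d['p'],2),proj(W,d['point']))
```

```text
case_a [ 0.6227 -0.2541  0.028 ] 0.79 [352.1983  77.8346]
platen_top [ 0.5502 -0.0772  0.0547] 0.89 [132.5984  91.6009]
housing [ 0.5627 -0.0793  0.0439] 0.93 [143.6511  78.3693]
jar [ 0.4673 -0.2514  0.0705] 0.63 [295.8121 242.9716]
```

View pics/w1.png

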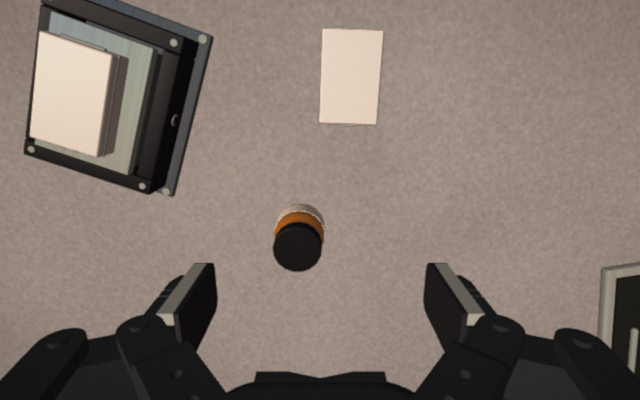

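Request:
{"op": "arm_command", "data": {
  "increments": [
    [[0.033,-0.02,0],[0,0,0]],
    [[0.066,-0.04,0],[0,0,0]],
    [[0.1,-0.06,0],[0,0,0]],
    [[0.1,-0.06,0],[0,0,0]],
    [[0.1,-0.06,0],[0,0,0]]
  ]
}}

```text
time: 2.53
position: [0.6047, -0.1662, 0.2314]
tcp_rot: [[0.948, 0.318, 0.001], [0.318, -0.948, 0.001], [0.001, -0.001, -1.0]]
contact_force: [-0.2, -0.9, 0.2]
gripper_width: 0.0854
gripper_force: 0.0
```

```bash
cat >> h.py <<'E'
def quads(im):
    hsv=cv2.cvtColor(im,cv2.COLOR_BGR2HSV);b=cv2.inRange(im,(150,160,170),(255,255,255))
    b=cv2.morphologyEx(b,cv2.MORPH_OPEN,np.ones((5,5)))
    out=[]
    for c in cv2.findContours(b,cv2.RETR_EXTERNAL,cv2.CHAIN_APPROX_NONE)[0]:
        if cv2.contourArea(c)<1500: continue
        h=cv2.convexHull(c);a=cv2.approxPolyDP(h,0.04*cv2.arcLength(h,True),True)[:,0].astype(float)
        # refine: fit a line to contour points near each side's middle, intersect
        P=c[:,0].astype(float);L=[]
        for i in range(len(a)):
            p,q=a[i],a[(i+1)%len(a)];d=(q-p);l=np.linalg.norm(d);d/=l;n=np.array([-d[1],d[0]])
            u=(P-p)@d;v=(P-p)@n;k=(u>.15*l)&(u<.85*l)&(abs(v)<5)
            if k.sum()<5: L=None;break
            vx,vy,x0,y0=cv2.fitLine(P[k].astype(np.float32),cv2.DIST_HUBER,0,.01,.01).ravel();L.append(np.cross([x0,y0,1],[x0+vx,y0+vy,1]))
        if L:
            X=[np.cross(L[i-1],L[i]) for i in range(len(L))];a=np.array([x[:2]/x[2] for x in X])
        out.append((cv2.contourArea(c),a))
    return out
def rect(C,a,z):
    P=np.array([atz(C,u,z)[:2] for u in a]);E=np.roll(P,-1,0)-P;l=np.linalg.norm(E,axis=1)
    an=np.degrees(np.arctan2(E[:,1],E[:,0]));i=np.argmax(l)
    lo=np.array([an[i],an[(i+2)%4]]);sh=np.array([an[(i+1)%4],an[(i+3)%4]])-90
    w=lambda x:(x+90)%180-90
    return P.mean(0),l*1000,w(lo),w(sh)
E
python3 - <<'E'
from h import *
import json
s=bot.read_state();im=get_image("wrist");cv2.imwrite("pics/w2.png",im);print(s['time'],s['position'])
s1=json.load(open("w1.json"))
for st,m in((s1,cv2.imread("pics/w1.png")),(s,im)):
    C=cam("wrist",st)
    for A,a in quads(m):
        print(A,a.round(1).tolist())
        if len(a)==4:
            for z in(.026,.083): print(z,*rect(C,a,z))
E
```

```text
2.5333 [ 0.6047 -0.1662  0.2314]
7272.5 [[39.5, 31.2], [110.4, 55.3], [95.1, 156.0], [29.5, 135.5]]
0.026 [ 0.522  -0.0073] [63.2645 97.3344 63.1674 97.3434] [0.1309 0.0737] [0.1712 0.1795]
0.083 [ 0.5348 -0.0438] [52.8943 81.3794 52.813  81.387 ] [0.1309 0.0737] [0.1712 0.1795]
5394.0 [[322.2, 28.6], [382.4, 30.6], [375.1, 123.5], [319.2, 121.5]]
0.026 [ 0.6222 -0.252 ] [53.863  81.4582 53.7835 81.2114] [16.6061 16.6619] [16.5906 16.8532]
0.083 [ 0.6185 -0.2484] [45.0338 68.1056 44.9673 67.8993] [16.6061 16.6619] [16.5906 16.8532]
5443.0 [[138.1, 162.7], [201.3, 182.1], [181.3, 265.0], [122.4, 248.0]]
0.026 [ 0.5078 -0.0239] [63.9285 97.2895 63.7807 96.9753] [0.1791 0.2659] [0.2086 0.4902]
0.083 [ 0.5353 -0.0432] [53.4455 81.336  53.3219 81.0733] [0.1791 0.2659] [0.2086 0.4902]
4235.0 [[382.8, 140.6], [438.4, 142.6], [428.1, 221.1], [376.4, 219.5]]
0.026 [ 0.6223 -0.2516] [54.4167 81.4996 54.0293 81.6011] [16.7904 16.5183] [16.5226 16.6294]
0.083 [ 0.631  -0.2336] [45.4934 68.1352 45.1695 68.2201] [16.7904 16.5183] [16.5226 16.6294]
```

View pics/w2.png

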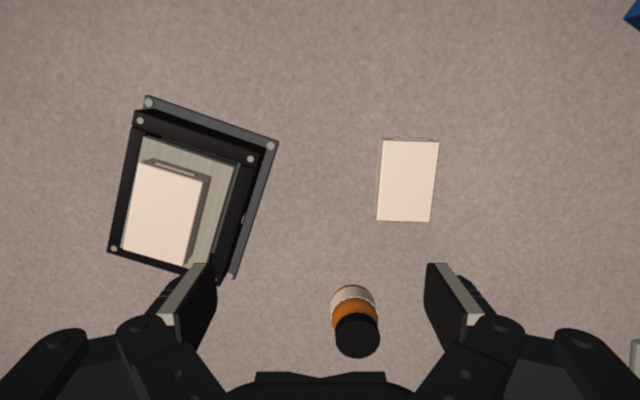

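Request:
{"op": "arm_command", "data": {
  "increments": [
    [[-0.002,0.017,0.034],[0,0,1.9]],
    [[-0.004,0.035,0.068],[0,0,1.9]],
    [[-0.006,0.052,0.1],[0,0,1.9]],
    [[-0.0085,0.07,0.135],[0,0,1.9]],
    [[-0.0106,0.0867,0.165],[0,0,1.9]],
    [[-0.0106,0.0867,0.17],[0,0,1.9]],
    [[-0.0106,0.0867,0.19],[0,0,1.9]],
    [[-0.0106,0.0867,0.21],[0,0,1.9]],
    [[-0.0106,0.0867,0.222],[0,0,1.9]],
    [[-0.0106,0.0867,0.231],[0,0,1.9]],
    [[-0.0106,0.0867,0.231],[0,0,1.9]],
    [[-0.0106,0.0867,0.231],[0,0,1.9]]
  ]
}}

```text
time: 3.58
position: [0.6209, -0.2547, 0.0009]
tcp_rot: [[0.959, 0.282, 0.0], [0.282, -0.959, -0.0], [0.0, 0.0, -1.0]]
contact_force: [-0.0, -0.1, -0.3]
gripper_width: 0.0855
gripper_force: 0.0
```

Request:
{"op": "arm_command", "data": {
  "increments": [
    [[0,0,0],[0,0,0]],
    [[0,0,0],[0,0,0]],
    [[0,0,0],[0,0,0]],
    [[0,0,0],[0,0,0]],
    [[0,0,0],[0,0,0]],
    [[0,0,0],[0,0,0]],
    [[0,0,0],[0,0,0]],
    [[0,0,0],[0,0,0]]
  ],
  "fingers": 0.04,
  "squeeze": 35
}}

```text
time: 4.25
position: [0.622, -0.2547, 0.0019]
tcp_rot: [[0.959, 0.283, 0.002], [0.283, -0.959, -0.001], [0.002, 0.002, -1.0]]
contact_force: [-0.6, 0.0, 7.0]
gripper_width: 0.0554
gripper_force: 38.7
```

Request:
{"op": "arm_command", "data": {
  "increments": [
    [[0,0,-0.01],[0,0,0]],
    [[0,0,-0.035],[0,0,0]],
    [[0,0,-0.065],[0,0,0]],
    [[0,0,-0.1],[0,0,0]],
    [[-0.0015,-0.015,-0.13],[0,0,0]],
    [[-0.004,-0.04,-0.14],[0,0,3]],
    [[-0.008,-0.075,-0.14],[0,0,7]],
    [[-0.012,-0.11,-0.14],[0,0,11]],
    [[-0.016,-0.145,-0.14],[0,0,15]],
    [[-0.019,-0.18,-0.14],[0,0,16.2]],
    [[-0.022,-0.21,-0.14],[0,0,16.2]],
    [[-0.0236,-0.2271,-0.14],[0,0,16.2]],
    [[-0.0236,-0.2271,-0.14],[0,0,16.2]],
    [[-0.0236,-0.2271,-0.14],[0,0,16.2]],
    [[-0.0236,-0.2271,-0.14],[0,0,16.2]]
  ]
}}

```text
time: 5.5
position: [0.5344, -0.0443, 0.1407]
tcp_rot: [[1.0, 0.003, 0.001], [0.003, -1.0, -0.001], [0.001, 0.001, -1.0]]
contact_force: [-0.0, -0.0, -0.9]
gripper_width: 0.0551
gripper_force: 38.0
```

Run:
```python
from h import *
s=bot.read_state();im=get_image("wrist");cv2.imwrite("pics/w3.png",im);print(s['time'],s['position'],s['tcp_rot'],s['contact_force'],s['gripper_width'])
```

```text
5.5 [ 0.5344 -0.0443  0.1407] [[ 1.      0.0032  0.0007]
 [ 0.0032 -1.     -0.0009]
 [ 0.0007  0.0009 -1.    ]] [-0.0041 -0.0496 -0.8553] 0.055145499362809394
```

View pics/w3.png

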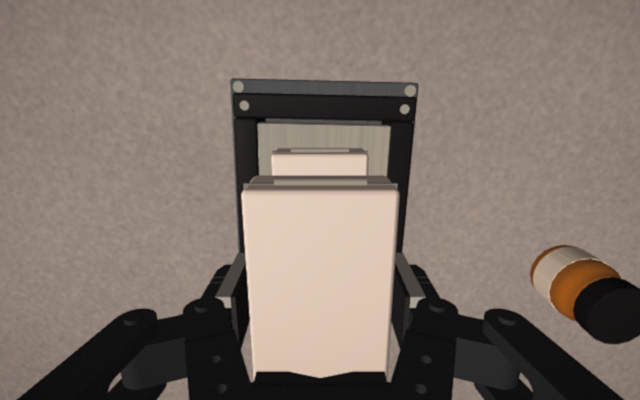

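Run:
```python
from h import *
im=cv2.imread("pics/w3.png").mean(2)
for c in(290,320,350): print(c,im[140:200,c].astype(int))
for r in(165,172): print(r,[(c,int(im[r,c])) for c in list(range(264,280))+list(range(360,376))])
for r in(200,240): print(r,[(c,int(im[r,c])) for c in list(range(236,252))+list(range(388,406))])
```

```text
290 [147 147 147 146 147 147 148 136 110  99 102 106 105 103 142 180 193 203
 207 206 207 206 206 206 206 206 206 206 206 206 206 206 207 207 198 154
  91  79  82 106 122 135 145 146 138 115  93  92  92 106 136 164 183 187
 195 202 205 205 205 206]
320 [147 146 147 146 146 146 147 131 111 129 143 140 115 104 142 180 192 201
 206 205 205 206 205 205 205 205 205 204 205 205 206 205 205 205 197 152
  90  78  82 105 123 136 145 146 138 115  91  90  91 105 136 165 183 187
 194 200 204 205 205 204]
350 [143 143 143 144 144 145 144 134 106  86  82  85  94 104 144 180 192 200
 204 203 203 204 203 203 204 204 203 203 204 204 204 204 203 204 194 151
  89  78  83 105 123 135 144 146 138 115  91  91  91 105 135 164 181 187
 193 200 204 204 203 204]
165 [(264, 145), (265, 145), (266, 144), (267, 142), (268, 142), (269, 141), (270, 146), (271, 179), (272, 209), (273, 215), (274, 209), (275, 207), (276, 207), (277, 208), (278, 207), (279, 207), (360, 203), (361, 204), (362, 204), (363, 204), (364, 204), (365, 193), (366, 157), (367, 116), (368, 122), (369, 144), (370, 144), (371, 144), (372, 144), 
[... 525 characters left out ...]
, 213), (245, 209), (246, 207), (247, 207), (248, 206), (249, 207), (250, 206), (251, 207), (388, 202), (389, 202), (390, 202), (391, 202), (392, 202), (393, 202), (394, 203), (395, 191), (396, 165), (397, 137), (398, 109), (399, 70), (400, 29), (401, 24), (402, 23), (403, 24), (404, 23), (405, 18)]
240 [(236, 137), (237, 122), (238, 94), (239, 62), (240, 31), (241, 28), (242, 24), (243, 63), (244, 172), (245, 218), (246, 216), (247, 211), (248, 208), (249, 206), (250, 206), (251, 205), (388, 201), (389, 202), (390, 202), (391, 203), (392, 196), (393, 175), (394, 148), (395, 120), (396, 79), (397, 35), (398, 21), (399, 22), (400, 22), (401, 16), (402, 36), (403, 107), (404, 141), (405, 140)]
```

Run:
```python
from h import *
s=bot.read_state();C=cam("wrist",s)
print(s['position'])
for z in(.164,.165,.166,.167): print("held",z,atz(C,(320,190),z),atz(C,(318.55,200),z),atz(C,(318.65,240),z), "w",atz(C,(241.3,200),z)[1]-atz(C,(395.8,200),z)[1])
print("base",atz(C,(320,154.5),.083),atz(C,(318.55,168),.083),atz(C,(271.5,168),.083)[1]-atz(C,(365.7,168),.083)[1])
```

```text
[ 0.5345 -0.0447  0.1405]
held 0.164 [ 0.5772 -0.0439  0.164 ] [ 0.5736 -0.0434  0.164 ] [ 0.5585 -0.0434  0.164 ] w 0.05401046249077696
held 0.165 [ 0.5775 -0.0439  0.165 ] [ 0.5739 -0.0434  0.165 ] [ 0.5589 -0.0434  0.165 ] w 0.053555467683774616
held 0.166 [ 0.5777 -0.0439  0.166 ] [ 0.5742 -0.0434  0.166 ] [ 0.5593 -0.0434  0.166 ] w 0.05310047287677226
held 0.167 [ 0.578  -0.0438  0.167 ] [ 0.5745 -0.0434  0.167 ] [ 0.5597 -0.0434  0.167 ] w 0.05264547806976992
base [ 0.5762 -0.044   0.083 ] [ 0.5684 -0.0432  0.083 ] 0.05392620237524635
```

Request:
{"op": "arm_command", "data": {
  "increments": [
    [[-0.001,0,0.015],[0,0,0]],
    [[-0.001,0,0.03],[0,0,0]],
    [[-0.001,0,0.042],[0,0,0]],
    [[-0.001,0,0.05],[0,0,0]],
    [[-0.001,0,0.053],[0,0,0]],
    [[-0.001,0,0.053],[0,0,0]],
    [[-0.001,0,0.053],[0,0,0]]
  ]
}}

```text
time: 6.13
position: [0.5334, -0.0433, 0.0875]
tcp_rot: [[1.0, 0.004, 0.0], [0.004, -1.0, 0.0], [0.0, -0.0, -1.0]]
contact_force: [0.8, -0.2, -0.2]
gripper_width: 0.0556
gripper_force: 38.0
```

Request:
{"op": "arm_command", "data": {
  "increments": [
    [[0,0,0.001],[0,0,0]],
    [[0,0,0.001],[0,0,0]],
    [[0,0,0.0015],[0,0,0]],
    [[0,0,0.0015],[0,0,0]]
  ]
}}

```text
time: 6.47
position: [0.5333, -0.0433, 0.0861]
tcp_rot: [[1.0, 0.004, 0.001], [0.004, -1.0, -0.0], [0.001, 0.0, -1.0]]
contact_force: [0.2, -1.1, -1.0]
gripper_width: 0.0554
gripper_force: 38.0
```

Request:
{"op": "arm_command", "data": {
  "increments": [
    [[0,0,0.0005],[0,0,0]],
    [[0,0,0.001],[0,0,0]],
    [[0,0,0.001],[0,0,0]]
  ]
}}

```text
time: 6.72
position: [0.5331, -0.0432, 0.0849]
tcp_rot: [[1.0, 0.004, 0.0], [0.004, -1.0, -0.0], [0.0, 0.0, -1.0]]
contact_force: [0.0, -0.5, -1.2]
gripper_width: 0.0551
gripper_force: 38.1
```

Request:
{"op": "arm_command", "data": {
  "increments": [
    [[0,0,0.0005],[0,0,0]],
    [[0,0,0.001],[0,0,0]],
    [[0,0,0.001],[0,0,0]]
  ]
}}

```text
time: 6.97
position: [0.5332, -0.0433, 0.0841]
tcp_rot: [[1.0, 0.004, 0.0], [0.004, -1.0, -0.0], [0.0, 0.0, -1.0]]
contact_force: [-1.3, 0.4, 4.8]
gripper_width: 0.0556
gripper_force: 38.6
```

Request:
{"op": "arm_command", "data": {
  "increments": [
    [[0,0,0],[0,0,0]],
    [[0,0,0],[0,0,0]],
    [[0,0,0],[0,0,0]],
    [[0,0,0],[0,0,0]],
    [[0,0,0],[0,0,0]],
    [[0,0,0],[0,0,0]]
  ],
  "fingers": 0.0854
}}

```text
time: 7.47
position: [0.533, -0.0432, 0.0837]
tcp_rot: [[1.0, 0.004, -0.0], [0.004, -1.0, 0.0], [-0.0, -0.0, -1.0]]
contact_force: [-0.3, 0.5, 0.5]
gripper_width: 0.0859
gripper_force: 0.0
```

Request:
{"op": "arm_command", "data": {
  "increments": [
    [[0,0,-0.02],[0,0,0]],
    [[0,0,-0.05],[0,0,0]],
    [[0,0,-0.085],[0,0,0]],
    [[-0.01,-0.01,-0.12],[0,0,0]],
    [[-0.03,-0.03,-0.14],[0,0,0]],
    [[-0.05,-0.06,-0.14],[0,0,0]],
    [[-0.06,-0.09,-0.14],[0,0,0]],
    [[-0.07,-0.1,-0.14],[0,0,0]],
    [[-0.07,-0.1,-0.14],[0,0,0]],
    [[-0.07,-0.1,-0.14],[0,0,0]]
  ]
}}

```text
time: 8.3
position: [0.4625, 0.0564, 0.2239]
tcp_rot: [[1.0, 0.006, 0.0], [0.006, -1.0, -0.001], [0.0, 0.001, -1.0]]
contact_force: [0.5, -0.6, 0.7]
gripper_width: 0.0857
gripper_force: 0.0
```

Run:
```python
from h import *
s=bot.read_state();im=get_image("wrist");cv2.imwrite("pics/w4.png",im);print(s['time'],s['position'])
C=cam("wrist",s)
for A,a in quads(im):
        print(A,a.round(1).tolist())
        if len(a)==4:
            for z in(.026,.083,.109): print(z,*rect(C,a,z))
```

```text
8.3 [0.4625 0.0564 0.2239]
4439.0 [[47.7, 121.3], [104.7, 139.7], [92.0, 215.7], [38.7, 199.8]]
0.026 [0.4642 0.2998] [53.1673 80.8914 52.8102 81.0667] [-18.4927 -18.7459] [-18.5283 -18.3375]
0.083 [0.4764 0.2592] [44.2552 67.332  43.9579 67.4779] [-18.4927 -18.7459] [-18.5283 -18.3375]
0.109 [0.482  0.2408] [40.19   61.147  39.92   61.2795] [-18.4927 -18.7459] [-18.5283 -18.3375]
9443.0 [[427.7, 36.0], [509.4, 36.0], [492.1, 157.0], [418.0, 157.0]]
0.026 [ 0.5328 -0.0735] [ 71.8693 107.1245  71.7075 107.0775] [0.2551 0.3416] [0.2861 0.3237]
0.083 [ 0.5335 -0.0515] [59.8222 89.1678 59.6876 89.1286] [0.2551 0.3416] [0.2861 0.3237]
0.109 [ 0.5339 -0.0414] [54.327  80.977  54.2048 80.9414] [0.2551 0.3416] [0.2861 0.3237]
```

View pics/w4.png

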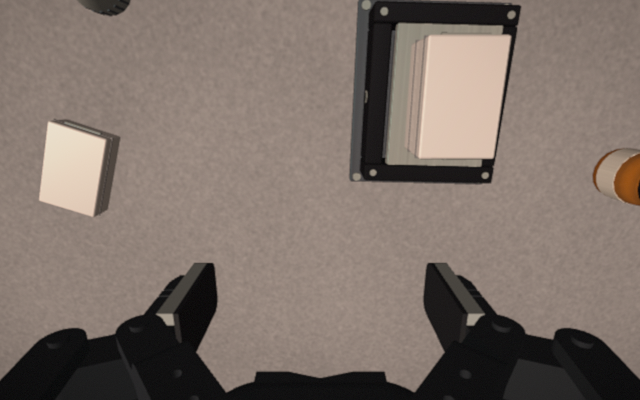

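Request:
{"op": "arm_command", "data": {
  "increments": [
    [[-0.01,-0.035,0],[0,0,4]],
    [[-0.02,-0.075,0],[0,0,9]],
    [[-0.035,-0.115,0],[0,0,14]],
    [[-0.05,-0.155,0],[0,0,18.8]],
    [[-0.06,-0.18,0],[0,0,18.8]],
    [[-0.06,-0.2,0],[0,0,18.8]],
    [[-0.06,-0.2,0],[0,0,18.8]],
    [[-0.06,-0.2,0],[0,0,18.8]]
  ]
}}

```text
time: 9.02
position: [0.4025, 0.2574, 0.2235]
tcp_rot: [[0.948, -0.318, 0.0], [-0.318, -0.948, 0.0], [0.0, -0.0, -1.0]]
contact_force: [0.5, 0.3, 0.6]
gripper_width: 0.085
gripper_force: 0.0
```

Run:
```python
from h import *
s=bot.read_state();im=get_image("wrist");cv2.imwrite("pics/w5.png",im)
C=cam("wrist",s);R=np.array(s['tcp_rot'])
print(s['time'],s['position'],R)
for A,a in quads(im):
        print(A,a.round(1).tolist())
        if len(a)==4:
            for z in(.02,.026,.083,.109): print(z,*rect(C,a,z))
            p=np.append(rect(C,a,.026)[0],0.001); print("delta tool",R.T@(p-s['position']))
```

```text
9.0167 [0.4025 0.2574 0.2235] [[ 0.9481 -0.3181  0.0001]
 [-0.3181 -0.9481  0.0002]
 [ 0.     -0.0002 -1.    ]]
4911.5 [[283.5, 82.0], [285.7, 169.0], [231.5, 169.0], [225.0, 82.0]]
0.02 [0.4636 0.3019] [81.8115 53.7069 81.7997 54.0538] [-18.7434 -18.5005] [-18.5668 -18.5546]
0.026 [0.4638 0.3007] [80.3914 52.7746 80.3798 53.1155] [-18.7434 -18.5005] [-18.5668 -18.5546]
0.083 [0.4654 0.2896] [66.9003 43.9181 66.8906 44.2018] [-18.7434 -18.5005] [-18.5668 -18.5546]
0.109 [0.4661 0.2846] [60.7464 39.8783 60.7377 40.1358] [-18.7434 -18.5005] [-18.5668 -18.5546]
delta tool [ 0.0443 -0.0605  0.2225]
```

Request:
{"op": "arm_command", "data": {
  "increments": [
    [[0.011,-0.015,0.035],[0,0,0]],
    [[0.022,-0.03,0.07],[0,0,0]],
    [[0.033,-0.045,0.105],[0,0,0]],
    [[0.045,-0.0605,0.14],[0,0,0]],
    [[0.045,-0.0605,0.17],[0,0,0]],
    [[0.045,-0.0605,0.195],[0,0,0]],
    [[0.045,-0.0605,0.212],[0,0,0]],
    [[0.045,-0.0605,0.2215],[0,0,0]],
    [[0.045,-0.0605,0.2215],[0,0,0]],
    [[0.045,-0.0605,0.2215],[0,0,0]]
  ]
}}

```text
time: 9.9
position: [0.4645, 0.2983, 0.0021]
tcp_rot: [[0.947, -0.32, -0.001], [-0.32, -0.947, -0.001], [-0.0, 0.001, -1.0]]
contact_force: [0.3, -0.7, 0.6]
gripper_width: 0.0852
gripper_force: 0.0
```

Request:
{"op": "arm_command", "data": {
  "increments": [
    [[0,0,0],[0,0,0]],
    [[0,0,0],[0,0,0]],
    [[0,0,0],[0,0,0]],
    [[0,0,0],[0,0,0]],
    [[0,0,0],[0,0,0]],
    [[0,0,0],[0,0,0]],
    [[0,0,0],[0,0,0]],
    [[0,0,0],[0,0,0]]
  ],
  "fingers": 0.04,
  "squeeze": 35
}}

```text
time: 10.57
position: [0.465, 0.2999, 0.004]
tcp_rot: [[0.948, -0.319, 0.003], [-0.319, -0.948, 0.001], [0.002, -0.002, -1.0]]
contact_force: [-0.5, 0.1, 6.0]
gripper_width: 0.0551
gripper_force: 38.6
```

Request:
{"op": "arm_command", "data": {
  "increments": [
    [[0,0,-0.01],[0,0,0]],
    [[0,0,-0.035],[0,0,0]],
    [[0,0,-0.07],[0,0,0]],
    [[0,0,-0.105],[0,0,0]],
    [[0,0,-0.14],[0,0,0]],
    [[0.01,0.017,-0.165],[0,0,0]],
    [[0.028,0.048,-0.17],[0,0,-4]],
    [[0.046,0.079,-0.17],[0,0,-8]],
    [[0.064,0.11,-0.17],[0,0,-12]],
    [[0.082,0.142,-0.17],[0,0,-16]],
    [[0.1,0.174,-0.17],[0,0,-18.9]],
    [[0.118,0.205,-0.17],[0,0,-18.9]],
    [[0.136,0.237,-0.17],[0,0,-18.9]],
    [[0.153,0.267,-0.17],[0,0,-18.9]],
    [[0.167,0.29,-0.17],[0,0,-18.9]],
    [[0.1741,0.3027,-0.17],[0,0,-18.9]],
    [[0.1741,0.3027,-0.17],[0,0,-18.9]],
    [[0.1741,0.3027,-0.17],[0,0,-18.9]],
    [[0.1741,0.3027,-0.17],[0,0,-18.9]]
  ]
}}

```text
time: 12.15
position: [0.532, -0.0418, 0.1726]
tcp_rot: [[1.0, 0.007, -0.0], [0.007, -1.0, 0.001], [-0.0, -0.001, -1.0]]
contact_force: [0.1, 0.7, -1.8]
gripper_width: 0.0551
gripper_force: 37.8
```

Run:
```python
from h import *
s=bot.read_state();print(s['time'],s['position'],s['tcp_rot'],s['contact_force'],s['gripper_width'])
im=get_image("wrist");cv2.imwrite("pics/w6.png",im);g=im.mean(2)
cv2.imwrite("pics/w6c.png",im[:, 160:480])
d=get_image("side");cv2.imwrite("pics/side6.png",d)
sc=get_image("scene")
a=cv2.resize(d[120:280,290:450],None,fx=3.6,fy=3.6,interpolation=cv2.INTER_CUBIC)[:500,:400]
b=cv2.resize(im[60:400,180:460],None,fx=1.4,fy=1.4)
h=min(a.shape[0],b.shape[0]);cv2.imwrite("pics/m6.png",np.hstack([a[:h],b[:h]]))
print(g[120:215,320].astype(int))
```

```text
12.15 [ 0.532  -0.0418  0.1726] [[ 1.      0.0068 -0.0002]
 [ 0.0068 -1.      0.0009]
 [-0.0001 -0.0009 -1.    ]] [ 0.0903  0.7226 -1.8125] 0.05508742517101703
[140 140 140 141 140 140 141 140 140 141 141 141 141 140 141 141 132 116
 122 139 133 105 104 118 120 137 143 123  96 129 170 188 198 202 203 202
 202 202 202 202 202 202 202 202 202 202 202 202 203 203 202 201 202 202
 202 202 203 202 172  94  82  83  93 114 129 139 143 141 126  98  88  89
  98 121 153 175 182 189 196 201 202 202 202 202 202 202 202 202 202 201
 202 201 202 201 202]
```

View pics/m6.png

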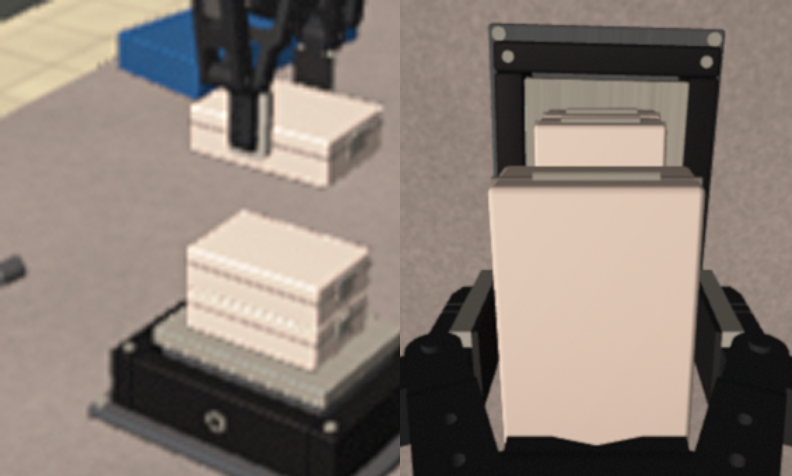

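Run:
```python
from h import *
s=bot.read_state();C=cam("wrist",s);g=cv2.imread("pics/w6.png").mean(2)
def lr(r,a,b,c,d,t=170):
    x=g[r]; 
    i=next(i for i in range(a,b) if x[i]>=t);L=i-(x[i]-t)/(x[i]-x[i-1])
    j=next(i for i in range(d,c,-1) if x[i]>=t);R=j+(x[j]-t)/(x[j]-x[j+1]);return L,R
def pr(n,row,z,rows,lim):
    out=[n,z,atz(C,(320,row),z)[0]]
    for r in rows:
        L,R=lr(r,*lim);l=atz(C,(L,r),z);q=atz(C,(R,r),z);out+=[r,(l[1]+q[1])/2,l[1]-q[1]]
    print(*np.round(out[1:],4),n)
pr("A",149.7,.109,(156,165,172),(262,290,350,377))
for z in(.194,.195,.196,.197): pr("B",193.5,z,(205,240,280,320),(235,260,375,405))
```

```text
0.109 0.5757 156.0 -0.0413 0.0541 165.0 -0.0413 0.0541 172.0 -0.0413 0.0542 A
0.194 0.5732 205.0 -0.0397 0.0539 240.0 -0.0398 0.054 280.0 -0.0401 0.0536 320.0 -0.0402 0.0538 B
0.195 0.5735 205.0 -0.0397 0.0535 240.0 -0.0398 0.0535 280.0 -0.0401 0.0531 320.0 -0.0401 0.0533 B
0.196 0.5737 205.0 -0.0397 0.053 240.0 -0.0398 0.0531 280.0 -0.0401 0.0527 320.0 -0.0401 0.0529 B
0.197 0.574 205.0 -0.0397 0.0526 240.0 -0.0398 0.0526 280.0 -0.0401 0.0523 320.0 -0.0401 0.0524 B
```

Request:
{"op": "arm_command", "data": {
  "increments": [
    [[0.0025,0.0013,0.015],[0,0,0.3]],
    [[0.0025,0.0013,0.032],[0,0,0.3]],
    [[0.0025,0.0013,0.045],[0,0,0.3]],
    [[0.0025,0.0013,0.052],[0,0,0.3]],
    [[0.0025,0.0013,0.055],[0,0,0.3]],
    [[0.0025,0.0013,0.055],[0,0,0.3]],
    [[0.0025,0.0013,0.055],[0,0,0.3]],
    [[0.0025,0.0013,0.055],[0,0,0.3]]
  ]
}}

```text
time: 12.97
position: [0.5356, -0.0443, 0.1182]
tcp_rot: [[1.0, 0.001, 0.002], [0.001, -1.0, -0.0], [0.002, 0.0, -1.0]]
contact_force: [0.1, -0.3, -1.9]
gripper_width: 0.0555
gripper_force: 37.8
```

Run:
```python
from h import *
s=bot.read_state();print(s['time'],s['position'],s['contact_force'])
im=get_image("wrist");d=get_image("side")
a=cv2.resize(d[120:280,290:450],None,fx=3.6,fy=3.6,interpolation=cv2.INTER_CUBIC)[:500,:400]
b=cv2.resize(im[60:400,180:460],None,fx=1.4,fy=1.4)
cv2.imwrite("pics/m7.png",np.hstack([a[:476],b[:476]]))
```

```text
12.9667 [ 0.5356 -0.0443  0.1182] [ 0.1353 -0.3252 -1.8855]
```

View pics/m7.png

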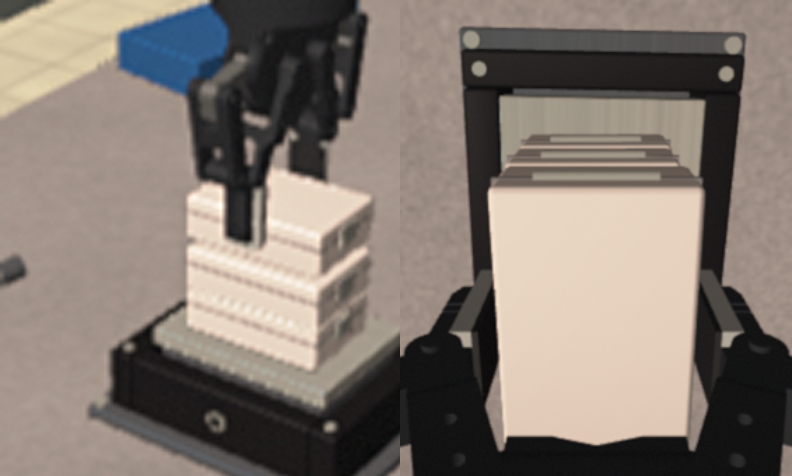

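Run:
```python
from h import *
s=bot.read_state();C=cam("wrist",s)
im=get_image("wrist");g=im.mean(2)
print(g[150:200,320].astype(int));print(g[150:200,300].astype(int))
off=.136+.0
for r,z in((160,.080),(170.7,.106),(185.7,.136),(185.7,.137)): print(z,atz(C,(320,r),z)[0])
# side edges of dark chamfer strips
for r in (158,162,169,173,184,188): print(r,[(c,int(g[r,c])) for c in range(240,275,1)][::1][:0],np.where(np.abs(np.diff(g[r,235:400]))>25)[0]+235)
```

```text
[154 153 153 153 153 132 100 123 143 152 140 112  98 126 168 162  92  96
 123 141 152 153 132  97  94 115 157 186 165  96  88  89  98 120 136 147
 152 151 134 103  96  95 104 129 162 185 194 200 205 211]
[150 149 150 150 151 132 104 122 141 151 141 113  97 123 169 164  93  92
 123 141 152 151 133 100  95 113 155 185 165  96  89  89 100 121 136 147
 152 150 134 103  94  96 103 127 162 185 194 199 207 211]
0.08 0.5776832607224773
0.106 0.5775690585231066
0.136 0.5783677706847908
0.137 0.5786230024171509
158 [] [250 251 271 286 351 367 394 395]
162 [] [250 251 252 394 395]
169 [] [250 251 252 279 373 393 394]
173 [] [251 252 393 394]
184 [] [250 251 388 392 393]
188 [] [243 244 395 396]
```

Request:
{"op": "arm_command", "data": {
  "increments": [
    [[-0.001,0,0.001],[0,0,0]],
    [[-0.001,0,0.002],[0,0,0]],
    [[-0.001,0,0.003],[0,0,0]],
    [[-0.001,0,0.003],[0,0,0]],
    [[-0.001,0,0.003],[0,0,0]]
  ]
}}

```text
time: 13.53
position: [0.5338, -0.0444, 0.1142]
tcp_rot: [[1.0, 0.0, -0.0], [0.0, -1.0, -0.0], [-0.0, 0.0, -1.0]]
contact_force: [0.6, 0.2, -1.5]
gripper_width: 0.0548
gripper_force: 37.8
```

Request:
{"op": "arm_command", "data": {
  "increments": [
    [[0,0,0.0005],[0,0,0]],
    [[0,0,0.001],[0,0,0]],
    [[0,0,0.001],[0,0,0]]
  ]
}}

```text
time: 13.78
position: [0.5339, -0.0445, 0.1132]
tcp_rot: [[1.0, 0.0, -0.0], [0.0, -1.0, -0.0], [-0.0, 0.0, -1.0]]
contact_force: [0.3, -0.7, -2.0]
gripper_width: 0.0552
gripper_force: 37.8
```

Request:
{"op": "arm_command", "data": {
  "increments": [
    [[0,0,0.0005],[0,0,0]],
    [[0,0,0.001],[0,0,0]],
    [[0,0,0.001],[0,0,0]]
  ]
}}

```text
time: 14.03
position: [0.5339, -0.0444, 0.1126]
tcp_rot: [[1.0, 0.0, 0.0], [0.0, -1.0, 0.0], [0.0, -0.0, -1.0]]
contact_force: [-1.2, 0.4, 2.0]
gripper_width: 0.0554
gripper_force: 38.3
```

Run:
```python
from h import *
s=bot.read_state();C=cam("wrist",s);print(s['position'],s['contact_force'])
im=get_image("wrist");cv2.imwrite("pics/w8.png",im);g=im.mean(2)
print(g[150:200,320].astype(int))
for r in range(157,192,2): print(r,np.where(np.abs(np.diff(g[r,235:405]))>22)[0]+235)
```

```text
[ 0.5339 -0.0444  0.1126] [-1.2085  0.4403  2.0347]
[154 154 156 148 126 114 134 151 155 132  98 110 150 175 145  94 110 132
 147 154 145 122  98  98 120 162 190 198 174  98  89  89  99 121 138 149
 154 152 135 103  96  96 104 128 161 185 195 200 207 212]
157 [248 249 250 269 285 352 369 396 397]
159 [248 249 250 396 397]
161 [248 249 250 373 396 397]
163 [248 249 250 372 395 396 397]
165 [248 249 250 262 374 395 396 397]
167 [248 249 250 374 375 395 396 397]
169 [249 250 278 355 395 396]
171 [249 250 395 396]
173 [249 250 380 395 396]
175 [249 250 379 381 394 395 396]
177 [249 250 251 252 379 394 395 396]
179 [249 250 251 252 255 256 257 394 395 396]
181 [249 250 251 253 254 255 386 394 395]
183 [249 250 251 253 387 388 394 395]
185 [249 250 273 274 365 389 394 395]
187 [243 244 274 365 366 395 396]
189 [243 244 395 396]
191 [243 244 395]
```

Run:
```python
from h import *
s=bot.read_state();C=cam("wrist",s)
im=get_image("wrist");g=im.astype(float)[...,0]
for r,z in((157.5,.080),(168.7,.106),(185.5,.132)):
    print(z,atz(C,(320,r),z)[0],np.abs(g[int(round(r)),265:375]-g[int(round(r)),320])[:0])
    x=g[int(round(r))];
    l=next(c for c in range(319,230,-1) if abs(x[c]-x[320])>14);q=next(c for c in range(321,400) if abs(x[c]-x[320])>14)
    print(l,q,atz(C,(l,r),z)[1],atz(C,(q,r),z)[1],"mid",(atz(C,(l,r),z)[1]+atz(C,(q,r),z)[1])/2)
```

```text
0.08 0.5782761217931195 []
286 352 -0.026791769136951527 -0.059562379182991156 mid -0.04317707415997134
0.106 0.577989049271955 []
278 356 -0.025727948269293997 -0.05900077931581973 mid -0.04236436379255686
0.132 0.5772581004343114 []
274 366 -0.027192628212204768 -0.06003680857592435 mid -0.043614718394064556
```

Request:
{"op": "arm_command", "data": {
  "increments": [
    [[0,0,-0.0025],[0,0,0]],
    [[0,0,-0.003],[0,0,0]],
    [[0.0005,-0.001,-0.003],[0,0,0]],
    [[0.0005,-0.001,-0.003],[0,0,0]],
    [[0.0005,-0.001,-0.001],[0,0,0]],
    [[0.0005,-0.001,0],[0,0,0]],
    [[0.0005,-0.001,0],[0,0,0]],
    [[0.0005,-0.001,0],[0,0,0]]
  ]
}}

```text
time: 14.8
position: [0.5346, -0.0433, 0.1126]
tcp_rot: [[1.0, 0.0, 0.0], [0.0, -1.0, 0.0], [0.0, -0.0, -1.0]]
contact_force: [0.1, 0.7, 2.8]
gripper_width: 0.0552
gripper_force: 38.3
```

Request:
{"op": "arm_command", "data": {
  "increments": [
    [[0,0,0],[0,0,0]],
    [[0,0,0],[0,0,0]],
    [[0,0,0],[0,0,0]],
    [[0,0,0],[0,0,0]],
    [[0,0,0],[0,0,0]],
    [[0,0,0],[0,0,0]]
  ],
  "fingers": 0.0854
}}

```text
time: 15.3
position: [0.5344, -0.0434, 0.1123]
tcp_rot: [[1.0, 0.0, -0.0], [0.0, -1.0, -0.0], [-0.0, 0.0, -1.0]]
contact_force: [0.2, 0.2, -0.4]
gripper_width: 0.0853
gripper_force: 0.0
```

Request:
{"op": "arm_command", "data": {
  "increments": [
    [[0,0,-0.01],[0,0,0]],
    [[0,0,-0.03],[0,0,0]],
    [[0,0,-0.06],[0,0,0]],
    [[0,0,-0.09],[0,0,0]],
    [[0,0,-0.1],[0,0,0]],
    [[0,0,-0.1],[0,0,0]],
    [[0,0,-0.1],[0,0,0]]
  ],
  "fingers": 0
}}

```text
time: 15.88
position: [0.5346, -0.0434, 0.213]
tcp_rot: [[1.0, 0.0, 0.002], [0.0, -1.0, -0.0], [0.002, 0.0, -1.0]]
contact_force: [0.2, 0.4, 0.0]
gripper_width: 0.001
gripper_force: 0.0
```

Run:
```python
from h import *
s=bot.read_state();print(s['time'],s['position'],s['gripper_width'],s['contact_force'])
im=get_image("wrist");d=get_image("side");c=get_image("scene")
a=cv2.resize(d[150:290,300:440],None,fx=3.4,fy=3.4,interpolation=cv2.INTER_CUBIC)[:,:400]
b=cv2.resize(im[60:400,180:460],None,fx=1.4,fy=1.4)
cv2.imwrite("pics/m9.png",np.hstack([a[:476],b[:476]]));cv2.imwrite("pics/w9.png",im)
C=cam("wrist",s)
for A,q in quads(im):
    if len(q)==4: print(q.round(1).tolist(),*rect(C,q,.135))
```

```text
15.8833 [ 0.5346 -0.0434  0.213 ] 0.0009527006325910783 [0.2291 0.361  0.0453]
[[362.0, 152.0], [358.0, 264.0], [280.0, 269.0], [276.0, 152.0]] [ 0.5352 -0.0421] [77.0232 53.7481 80.8025 53.5761] [-0.0876 -0.0631] [0.0035 4.0355]
```

View pics/m9.png

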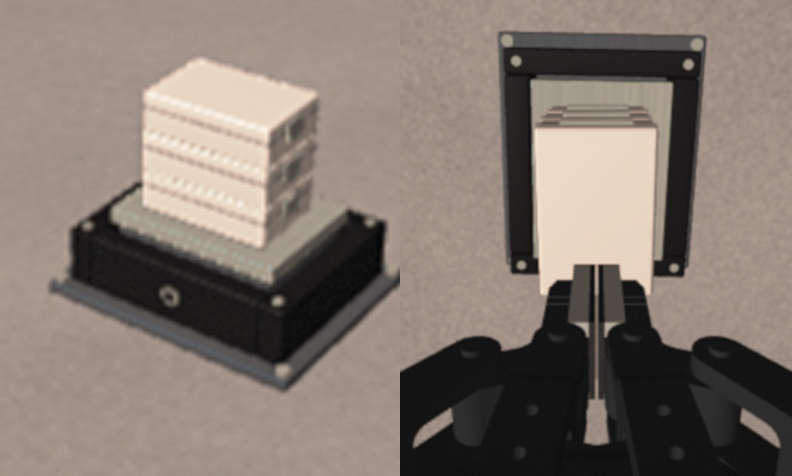

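Request:
{"op": "arm_command", "data": {
  "increments": [
    [[0.001,0,0.025],[0,0,0]],
    [[0.001,0,0.05],[0,0,0]],
    [[0.001,0,0.065],[0,0,0]],
    [[0.001,0,0.073],[0,0,0]],
    [[0.001,0,0.075],[0,0,0]],
    [[0.001,0,0.075],[0,0,0]],
    [[0.001,0,0.075],[0,0,0]]
  ],
  "squeeze": 40
}}

```text
time: 16.62
position: [0.5359, -0.0435, 0.1377]
tcp_rot: [[1.0, 0.0, 0.001], [0.0, -1.0, -0.0], [0.001, 0.0, -1.0]]
contact_force: [0.6, -0.2, -0.9]
gripper_width: 0.0003
gripper_force: 0.0
```

Request:
{"op": "arm_command", "data": {
  "increments": [
    [[0,0,0.001],[0,0,0]],
    [[0,0,0.001],[0,0,0]],
    [[0,0,0.001],[0,0,0]]
  ]
}}

```text
time: 16.87
position: [0.5359, -0.0434, 0.137]
tcp_rot: [[1.0, 0.0, 0.002], [0.0, -1.0, -0.0], [0.002, 0.0, -1.0]]
contact_force: [0.9, -0.1, -0.0]
gripper_width: -0.0
gripper_force: 0.0
```

Request:
{"op": "arm_command", "data": {
  "increments": [
    [[0,0,0.001],[0,0,0]],
    [[0,0,0.001],[0,0,0]],
    [[0,0,0.001],[0,0,0]]
  ]
}}

```text
time: 17.12
position: [0.5354, -0.0434, 0.1354]
tcp_rot: [[1.0, 0.0, 0.0], [0.0, -1.0, -0.0], [0.0, 0.0, -1.0]]
contact_force: [1.2, 0.4, 0.3]
gripper_width: -0.0001
gripper_force: 0.0
```

Request:
{"op": "arm_command", "data": {
  "increments": [
    [[0,0,0.001],[0,0,0]],
    [[0,0,0.001],[0,0,0]],
    [[0,0,0.001],[0,0,0]]
  ]
}}

```text
time: 17.37
position: [0.5355, -0.0434, 0.1346]
tcp_rot: [[1.0, 0.0, 0.0], [0.0, -1.0, -0.0], [0.0, 0.0, -1.0]]
contact_force: [-0.8, 1.1, 2.5]
gripper_width: 0.0003
gripper_force: 1.4
```

Request:
{"op": "arm_command", "data": {
  "increments": [
    [[0,0,0.001],[0,0,0]],
    [[0,0,0.001],[0,0,0]],
    [[0,0,0.001],[0,0,0]]
  ]
}}

```text
time: 17.62
position: [0.5355, -0.0434, 0.1334]
tcp_rot: [[1.0, 0.0, 0.0], [0.0, -1.0, -0.0], [0.0, 0.0, -1.0]]
contact_force: [-1.2, -0.1, 3.3]
gripper_width: 0.0001
gripper_force: 1.7
```

Request:
{"op": "arm_command", "data": {
  "increments": [
    [[0,0,0.001],[0,0,0]],
    [[0,0,0.002],[0,0,0]],
    [[0,0,0.003],[0,0,0]],
    [[0,0,0.004],[0,0,0]],
    [[0,0,0.005],[0,0,0]],
    [[0,0,0.006],[0,0,0]],
    [[0,0,0.007],[0,0,0]],
    [[0,0,0.008],[0,0,0]],
    [[0,0,0.009],[0,0,0]],
    [[0,0,0.0095],[0,0,0]],
    [[0,0,0.0095],[0,0,0]],
    [[0,0,0.0095],[0,0,0]],
    [[0,0,0.0095],[0,0,0]]
  ]
}}

```text
time: 18.7
position: [0.5356, -0.0434, 0.1243]
tcp_rot: [[1.0, 0.0, 0.0], [0.0, -1.0, 0.0], [0.0, -0.0, -1.0]]
contact_force: [-3.0, 0.1, 8.8]
gripper_width: 0.0002
gripper_force: 4.0
```

Run:
```python
from h import *
Z=[];F=[];W=[]
for i in range(8):
    s=bot.read_state();d=get_image("side" if i%2 else "wrist");Z.append(s['position'][2]);F.append(s['contact_force'][2])
    if i%2==0: w=d
    else: si=d
print(np.round(Z,5),np.round(F,1))
a=cv2.resize(si[150:290,300:440],None,fx=3.4,fy=3.4,interpolation=cv2.INTER_CUBIC)[:,:400]
b=cv2.resize(w[60:400,180:460],None,fx=1.4,fy=1.4)
cv2.imwrite("pics/m10.png",np.hstack([a[:476],b[:476]]))
```

```text
[0.1242 0.1242 0.1243 0.1243 0.1243 0.1243 0.1243 0.1243] [8.8 8.8 8.4 7.8 7.9 8.1 7.4 8. ]
```

View pics/m10.png

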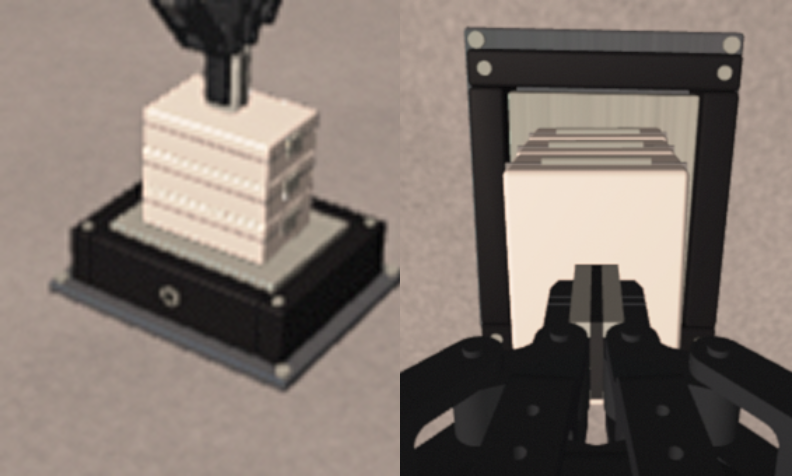

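Request:
{"op": "arm_command", "data": {
  "increments": [
    [[0,0,0.0007],[0,0,0]],
    [[0,0,0.0013],[0,0,0]],
    [[0,0,0.0013],[0,0,0]],
    [[0,0,0.0013],[0,0,0]],
    [[0,0,0.0013],[0,0,0]],
    [[0,0,0.0013],[0,0,0]]
  ]
}}

```text
time: 19.6
position: [0.5356, -0.0434, 0.1231]
tcp_rot: [[1.0, 0.0, 0.001], [0.0, -1.0, -0.0], [0.001, 0.0, -1.0]]
contact_force: [-3.3, 0.5, 8.4]
gripper_width: -0.0005
gripper_force: 4.3
```

Run:
```python
from h import *
Z=[];F=[]
for i in range(10):
    s=bot.read_state();get_image("wrist");Z.append(s['position'][2]);F.append(s['contact_force'][2])
print(np.round(Z,5),np.round(F,1),s['time'])
```

```text
[0.1231 0.123  0.123  0.1231 0.123  0.1231 0.1231 0.123  0.123  0.123 ] [8.4 8.7 8.6 8.1 8.9 8.  9.  8.6 8.9 8.4] 20.05
```

```bash
python3 -c "
from plant import bot
print(bot.finish_job())"
```

```text
the job is handed in; nothing more can be done
None
```

I stacked both loose cases on the base case, flush to about 1 mm by camera, and handed the job in at about 20 s with the shut fingertips holding the column down at 0.123 m, which puts the plate level with the rim.

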